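# Make up two microscopy kits

### The arm

A 6-joint arm with a two-finger parallel gripper is mounted at the origin on the work surface. World frame = base frame: x ahead of the robot, y to its left, z up, the work surface at z = 0. Lengths are in mm, angles in rad, forces in N, time in s.
With the tool pointing down it reaches from about 275 to 825 mm from the base axis. Payload 4.9 kg.
Tool frame: the origin (TCP) lies at the very end of the fingers, on their centre line; the grasp point (between the pads) lies 19 mm behind it (bot.grip_point_offset is the distance from the TCP to the grasp point, in mm); z points along the fingers, y is the line along which they close (so a half turn about z gives the same grasp; the last joint's range is limited). The gripper opens to 85 mm and grips with 20 to 120 N. Pads are 22 mm wide; open, the fingers measure 114 mm over their backs; the gripper's body (76 mm by 85 mm) begins 54 mm behind the grasp point. The pads swing forward as they close: fully open they stand 13 mm farther back than shut.
Start: joints at [0.983, 0.326, -0.193, 1.052, 0, 1.437], TCP at [241.109, 494.353, 231.281] pointing down, gripper open.
Joint ranges: [-2.65, 2.65], [-0.97, 1.79], [-1.3, 1.35], [-1.93, 2.1], [-1.47, 1.37], [-3.14, 3.14]. Speed limits (rad/s): [2.57, 2.57, 3.14, 3.14, 3.14, 3.14].

### API

Orientations are given as a unit quaternion [w, x, y, z].
In Python, from bench import bot gives the robot as it stands.
- The arm moves only by the tool jog_arm, never from a script. Its argument "moves" is a list of rows, each a list of 5 numbers: the opening, from -1 (shut) to 1 (fully open), so that 0 is half open, then the shift along the tool's x, y, z scaled (see below), then the turn about the tool's z scaled (see below). A call has 1 to 12 rows; each row is the pose to reach, as a shift and turn from the pose commanded when the call began, along the tool's axes at that moment, turning the shorter way round; what a row does not reach only later rows make up. The controller multiplies each number of a shift by 0.15 m and each number of a turn by pi rad. A row lasts 1/8 s, in which the tool goes at most 62.5 mm and 10.7 degrees, less where a joint would pass 70% of its speed; a pose out of reach is approached as far as the arm can. A call with a number of a shift or a turn outside -1 to 1 is refused whole. A call with a gripper value outside its range is refused whole. The fingers move at their own pace and stop on an object; "squeeze" is the grip in N (left out, the last holds). Time passes only in rows, so rows that repeat a pose let the fingers close. It gives the time, the measured TCP pose, the force, the opening and the grip force at its end, in the units of the state.
- bot.sense(): the state, without advancing time (a new reading comes with each control period).
- bot.get_image(name): name is "side" or "top" or "wrist"; returns (picture, depth): 420x560x3 uint8, red, green, blue; 420x560 float32, mm along the optical axis (not along the pixel's ray), 0 where there is no reading.
- bot.camera_params(name): a dict with "camera_matrix" (3x3 intrinsics, pixels), "k1" (the pictures are not rectified: a ray, as slopes to the right and down, at radius r is drawn at 1 + k1 r^2 times it, then the intrinsics apply), "world_from_camera" (4x4, takes a point from camera to world coordinates); the wrist camera has in their place "mount" (4x4, takes a point from camera to tool coordinates, whose origin is the TCP and whose axes are the flange's). Camera axes: x right, y down, z forward; pixel columns grow to the right and rows downward; lengths in mm; the calibration is good to about 2 mm. A picture is of the moment at which its call begins: read the wrist's pose just before it. camera_params takes no time and is no camera call.
- bot.sign_off(): hands the job in; it is judged then, once.
Trained networks look in the newest picture that a camera, given by its name, has taken for a name from the list of things; names that differ only in an ending like _2 or _b are one class to them, and where a whole thing is asked for, a point or a joint stands for the part that bears it (a point fixed in the world has none). Each returns a list of dicts, best first, with "confidence" (0 to 1); they miss things now and then, are a little off and sometimes report something else, mostly with a low value. They report only what shows in the picture. A call takes as long as a camera call. They do not tell look-alikes from the thing itself.
- bot.cut_out(camera, name): "pixels" (420x560 bool, what is visible of it).
- bot.place_of(camera, name): "location" ([x, y, z] in mm, in world coordinates, good to about 4 mm: a listed point, or the origin of a listed thing).
The state is a dict: "time_s": time; "q": joint angles; "joint_velocities": joint speeds; "tau": joint torques, N m; "position": TCP position; "tcp_rot": TCP orientation; "contact_force": force on the tool from outside, world axes, zero at the start; "moment": the same for the moment, N m; "opening": finger opening in mm; "grip_force": force on a finger pad.
Only numpy, scipy, OpenCV 4.12 (cv2) and the standard library are available. Lean on these libraries where they do the work, as an engineer would, in place of code of your own. Each camera call takes 0.05 s, during which the arm holds its last target. There are 200 camera calls.

### The job

Make up two kits for the microscope. Into the three-bay tray: the box of thin sections in the middle bay, with the short objective and the large ore mount in the two end bays, either way round; into the two-bay tray: the tall objective and the small ore mount, one to a bay, either way round. Set everything upright on the tray floor near the middle of its bay, do not drop the objectives, and leave the oil bottle standing where it is.

Things in the scene. Friction and masses are not known exactly. Their poses are not given: they have to be found in the camera images.
- tall_objective_center (a point): Tall microscope objective standing nose up: steel barrel 31 mm in diameter with dark rings, straight from 2 to 40 mm up, then stepping and tapering to a nose 12 mm wide with a tiny lens; 58 mm high. Its point is its centre, half-way up on its upright axis; its z axis points up. It stands loose on the bench and may be gripped anywhere round its barrel.
- short_objective_center (a point): Short microscope objective standing lens up: the same steel barrel, 31 mm in diameter with dark rings, but only 34 mm high with a flat front and a wide lens 21 mm across. Its point is its centre, half-way up on its upright axis; its z axis points up. It stands loose on the bench and may be gripped anywhere round its barrel.
- large_mount_center (a point): Large polished ore mount: black resin disc, 40 mm in diameter, 25 mm high, with a polished brassy ore face on top, lying flat on the bench, loose. Its point is its centre, half-way up; z up.
- small_mount_center (a point): Small polished ore mount: the same black resin and brassy face, 25 mm in diameter, 25 mm high, lying flat on the bench, loose. Its point is its centre, half-way up; z up.
- slide_box_center (a point): White plastic box of thin sections, shut, loose, with a grey seam and latch and a paper label on top: 60 mm long (its x axis), 36 mm wide (its y axis), 32 mm high. Its point is its centre, half-way up; z up. Grip it across its width.
- tray_three: Tray with three bays in a row, 244 mm long, 84 mm wide. Low grey-painted tray fixed to the bench, open on top: thin walls 4 mm thick, their tops (rim and dividers alike) 10 mm above the bench, floor 4 mm above the bench. Origin: centre of its underside, on the bench; z up, x along its length, y across it. The bays are 76 mm square inside, with centres at x = -80, 0 and +80 mm.
- tray_two: Tray with two bays in a row, 164 mm long, 84 mm wide. Low grey-painted tray fixed to the bench, open on top: thin walls 4 mm thick, their tops (rim and dividers alike) 10 mm above the bench, floor 4 mm above the bench. Origin: centre of its underside, on the bench; z up, x along its length, y across it. The bays are 76 mm square inside, with centres at x = -40 and +40 mm.
- oil_bottle_center (a point): Small amber glass bottle of immersion oil with a black cap, 30 mm in diameter, 72 mm high, standing loose among the stock; not part of any kit. Its point is its centre, half-way up; z up.
Not all that is in view belongs to the job. Leave any red look-alike of the part that bears short_objective_center alone. What is shaped like the part that bears tall_objective_center but turquoise is not meant.

How it is judged (in metres and radians):
At the end, for the whole second after the job is handed in: Box in middle bay, short objective and large mount in end bays of three-bay tray; tall objective and small mount one to a bay of two-bay tray; each within 15 mm of its bay's centre in x and y, 4 mm in height, 0.12 rad of upright, at rest; bottle within 30 mm of its start (x of slide_box_center in the frame of tray_three between -0.015 and 0.015 m and y of slide_box_center in the frame of tray_three between -0.015 and 0.015 m and ((x of short_objective_center in the frame of tray_three between 0.065 and 0.095 m and y of short_objective_center in the frame of tray_three between -0.015 and 0.015 m and x of large_mount_center in the frame of tray_three between -0.095 and -0.065 m and y of large_mount_center in the frame of tray_three between -0.015 and 0.015 m) or (x of short_objective_center in the frame of tray_three between -0.095 and -0.065 m and y of short_objective_center in the frame of tray_three between -0.015 and 0.015 m and x of large_mount_center in the frame of tray_three between 0.065 and 0.095 m and y of large_mount_center in the frame of tray_three between -0.015 and 0.015 m)) and ((x of tall_objective_center in the frame of tray_two between 0.025 and 0.055 m and y of tall_objective_center in the frame of tray_two between -0.015 and 0.015 m and x of small_mount_center in the frame of tray_two between -0.055 and -0.025 m and y of small_mount_center in the frame of tray_two between -0.015 and 0.015 m) or (x of tall_objective_center in the frame of tray_two between -0.055 and -0.025 m and y of tall_objective_center in the frame of tray_two between -0.015 and 0.015 m and x of small_mount_center in the frame of tray_two between 0.025 and 0.055 m and y of small_mount_center in the frame of tray_two between -0.015 and 0.015 m)) and z of slide_box_center in the frame of tray_three between 0.016 and 0.024 m and angle between each of slide_box_center, short_objective_center, large_mount_center, tall_objective_center, small_mount_center's own z axis and vertical below 0.12 rad and linear speed of each of slide_box, short_objective, large_mount, tall_objective, small_mount below 0.02 m/s and z of short_objective_center in the frame of tray_three between 0.017 and 0.025 m and z of large_mount_center in the frame of tray_three between 0.0125 and 0.0205 m and z of tall_objective_center in the frame of tray_two between 0.029 and 0.037 m and z of small_mount_center in the frame of tray_two between 0.0125 and 0.0205 m and distance of oil_bottle_center from where it was at the start of the episode below 0.03 m and angle between oil_bottle_center's own z axis and vertical below 0.3 rad); the robot touches nothing.
It fails at once if the tall objective is dropped (falling faster than 0.55 m/s, about 15 mm of free fall, with no finger on it) (linear speed of tall_objective above 0.55 m/s and contact force between the fingers and tall_objective below 0.05 N).
It fails at once if the short objective is dropped (falling faster than 0.55 m/s, about 15 mm of free fall, with no finger on it) (linear speed of short_objective above 0.55 m/s and contact force between the fingers and short_objective below 0.05 N).
It fails at once if the oil bottle is pushed more than 30 mm or tipped over (distance of oil_bottle_center from where it was at the start of the episode above 0.03 m or angle between oil_bottle_center's own z axis and vertical above 0.5 rad).
It also fails if it takes over 112 s, if anything falls off the work surface, if the arm or the gripper's body presses on something with over 40 N, if the wrist force passes 120 N, or if a joint passes its speed limit or range.

## Working session

There is one attempt and no reset: what is moved stays moved. The work goes in short steps, Python scripts to look and compute and a tool call to move; the robot and the scene stay as the last step left them, time stands still between calls to the robot, and variables do not carry over. Pictures are saved under pics/ and viewed, at most 14 in all, crops included, and the job is handed in when it is done.

Besides the shell and the picture viewer there is one more tool, called after "Call:" as name(argument=value, ...), one argument or row to a line, values as JSON. jog_arm: Moves the arm, as the interface text tells. Shifts and turns lie within -1 to 1; 1 stands for 0.15 m of shift or pi rad of turn. Its arguments: {"type":"object","properties":{"moves":{"type":"array","items":{"type":"array","items":{"type":"number","minimum":-1,"maximum":1}}},"squeeze":{"type":"number"}},"required":["moves"]}

```bash
mkdir -p pics; ls; python3 - <<'E'
from bench import bot
import cv2,numpy as np
s=bot.sense();print(s)
for n in("top","side"):
    p,d=bot.get_image(n);cv2.imwrite(f"pics/{n}0.png",p[:,:,::-1]);np.save(f"pics/{n}0_d.npy",d)
    print(n,bot.camera_params(n))
print(bot.camera_params("wrist"))
for n in("top","side"):
  for t in "tall_objective_center short_objective_center large_mount_center small_mount_center slide_box_center tray_three tray_two oil_bottle_center".split():
    print(n,t,[(np.round(r["location"]).tolist(),round(r["confidence"],2)) for r in bot.place_of(n,t)])
E
```

```text
pics
{'time_s': 0.0, 'q': array([ 9.82815030e-01,  3.26947029e-01, -1.93628487e-01,  1.05195903e+00,
       -3.75529989e-06,  1.43655478e+00]), 'joint_velocities': array([ 0.00163141,  0.00086186,  0.00080503, -0.00105301, -0.00071675,
       -0.00053997]), 'tau': array([-4.67178797e-04, -4.43395686e+01,  2.62441474e+01,  1.55585323e-02,
       -1.03358041e-04, -1.34132134e-05]), 'position': array([240.76273654, 493.84724959, 230.48317089]), 'tcp_rot': array([-3.05311772e-04,  2.24928626e-01,  9.74374855e-01, -8.13718382e-04]), 'contact_force': array([-0.34715962, -0.21513581,  0.01234486]), 'moment': array([0.0684344 , 0.01426684, 0.02827009]), 'grip_force': 0.0, 'opening': 85.49731327054963}
top {'camera_matrix': array([[405.08775142,   0.        , 280.64115828],
       [  0.        , 405.08775142, 206.23093608],
       [  0.        ,   0.        ,   1.        ]]), 'k1': -0.03151938485567418, 'world_from_camera': array([[-2.92677127e-02, -9.87864052e-01,  1.52538574e-01,
         4.57811408e+02],
       [-9.99271859e-01,  2.51792592e-02, -2.86663005e-02,
         6.20072388e+00],
 
[... 1575 characters left out ...]
.0, 84.0, 10.0], 0.65)]
top slide_box_center [([550.0, 69.0, 15.0], 0.78)]
top tray_three [([468.0, -281.0, -2.0], 0.95)]
top tray_two [([515.0, 300.0, -0.0], 0.87)]
top oil_bottle_center [([549.0, -72.0, 36.0], 0.76)]
side tall_objective_center [([589.0, -160.0, 32.0], 0.56)]
side short_objective_center [([698.0, 4.0, 14.0], 0.72), ([647.0, 67.0, 18.0], 0.65)]
side large_mount_center [([451.0, -66.0, 11.0], 0.62)]
side small_mount_center [([439.0, 88.0, 12.0], 0.54)]
side slide_box_center [([548.0, 72.0, 14.0], 0.68)]
side tray_three [([470.0, -280.0, -3.0], 0.86), ([450.0, -66.0, 10.0], 0.29)]
side tray_two [([515.0, 303.0, 2.0], 0.94)]
side oil_bottle_center [([550.0, -74.0, 36.0], 0.56)]
```

View pics/top0.png

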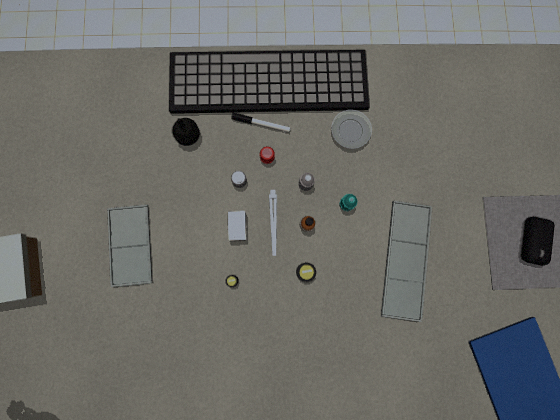

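View pics/side0.png

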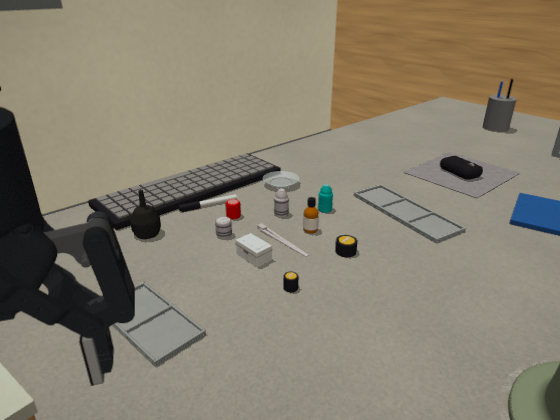

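Top view: steel short objective (239,178) versus red look-alike (267,155). Steel tall objective (307,181) versus turquoise look-alike (349,202). The steel ones fit the description. Bottle is at (307,222), box (237,226), small mount (232,281), large mount (306,272). Next I measure from both views and make one enlarged crop to confirm.

```bash
cat > h.py <<'E'
from bench import bot
import cv2,numpy as np
from scipy.spatial.transform import Rotation as R
def toolpose(s):
    q=s["tcp_rot"];T=np.eye(4);T[:3,:3]=R.from_quat([q[1],q[2],q[3],q[0]]).as_matrix();T[:3,3]=s["position"];return T
def W(cam,d,s=None):
    """world xyz image from depth"""
    c=bot.camera_params(cam);K=c["camera_matrix"];k=c["k1"]
    v,u=np.mgrid[:420,:560].astype(np.float64)
    n=cv2.undistortPoints(np.stack([u.ravel(),v.ravel()],1)[:,None],K,np.array([k,0,0,0.]))[:,0].reshape(420,560,2)
    P=np.dstack([n[...,0]*d,n[...,1]*d,d])
    T=c["world_from_camera"] if "mount" not in c else toolpose(s)@c["mount"]
    X=P@T[:3,:3].T+T[:3,3]; X[d<=0]=np.nan
    return X
E
python3 - <<'E'
from h import *
o={"tall":(636,-74,58),"short":(652,68,34),"large":(453,-62,25),"small":(437,86,25),"box":(549,70,32),"bottle":(549,-73,72),"teal":(590,-160,58),"red":(699,5,34)}
for n in("top","side"):
    d=np.load(f"pics/{n}0_d.npy");X=W(n,d)
    fl=X[(np.abs(X[...,0]-500)<60)&(np.abs(X[...,1]-0)<15)];print(n,"bench z",np.nanmedian(fl[:,2]),np.nanstd(fl[:,2]))
    for k,(x,y,h) in o.items():
        m=(np.hypot(X[...,0]-x,X[...,1]-y)<40)&(X[...,2]>8)
        Q=X[m];t=Q[Q[:,2]>np.percentile(Q[:,2],97)-5]
        b=Q[:,:2]; (c,w,a)=cv2.minAreaRect(t[:,:2].astype(np.float32))
        print(n,k,len(Q),"top z %.1f"%np.median(t[:,2]),"ext mid",((Q.min(0)+Q.max(0))/2)[:2].round(1),(np.ptp(Q,axis=0)).round(0),"toprect",np.round(c,1),np.round(w,1),round(a,1))
    for t in("tray_three","tray_two"):
        r=bot.cut_out(n,t)[0]["pixels"]; P=X[r&np.isfinite(X[...,0])];P=P[P[:,2]<20]
        c,w,a=cv2.minAreaRect(P[:,:2].astype(np.float32));print(n,t,np.round(c,1),np.round(w,1),round(a,2),"z pct",np.percentile(P[:,2],[5,50,95]).round(1))
i=cv2.imread("pics/top0.png")[130:300,210:375];j=cv2.imread("pics/side0.png")[170:300,200:365]
cv2.imwrite("pics/crop.png",np.hstack([cv2.resize(i,(400,412),interpolation=2),cv2.resize(j,(400,412),interpolation=2)]))
E
```

```text
top bench z -0.061952310122364906 1.8202599715873213
top tall 222 top z 57.0 ext mid [636.7 -72.6] [30. 31. 52.] toprect [636.8 -72.3] [15.9 14.7] 45.2
top short 205 top z 33.9 ext mid [645.7  68.7] [30. 30. 30.] toprect [646.8  69.1] [27.4 28.9] 14.4
top large 308 top z 25.0 ext mid [448.9 -64.9] [39. 39. 21.] toprect [449.8 -65.3] [36.8 36.1] 88.3
top small 127 top z 24.9 ext mid [436.2  86.4] [24. 24. 19.] toprect [436.4  86.4] [22.8 22.4] 43.0
top box 549 top z 31.7 ext mid [547.7  73.9] [60. 39. 27.] toprect [547.7  73.4] [34.8 59.5] 89.5
top bottle 195 top z 71.5 ext mid [547.3 -69.8] [29. 28. 66.] toprect [547.4 -70. ] [13.7 13.9] 87.1
top teal 228 top z 56.3 ext mid [ 590.6 -157.5] [30. 29. 53.] toprect [ 590.8 -158.4] [15.6 17.5] 42.8
top red 203 top z 33.9 ext mid [696.7   7.9] [30. 30. 28.] toprect [697.4   8.7] [27.2 28.2] 88.5
top tray_three [ 468.4 -281. ] [ 87.5 242.8] 80.16 z pct [1.1 3.7 9.4]
top tray_two [515.4 300.6] [163.1  92.7] 4.54 z pct [ 1.3  4.2 10.2]
side bench z 1.1035559690773766 1.3269173498559768
side tall 337 top z 56.2 ext mid [636.3 -71.9] [28. 31. 5
[... 192 characters left out ...]
[39. 42. 20.] toprect [450.3 -64.6] [36.5 38.2] 40.8
side small 235 top z 25.8 ext mid [437.   86.3] [25. 25. 21.] toprect [437.2  87.1] [22.7 23.6] 46.5
side box 756 top z 32.8 ext mid [548.6  74. ] [62. 40. 27.] toprect [547.7  73.9] [60.1 37.3] 2.4
side bottle 421 top z 71.8 ext mid [545.6 -69.3] [29. 30. 66.] toprect [548.2 -70.4] [15.5 14.2] 49.4
side teal 324 top z 57.4 ext mid [ 589.7 -155.1] [29. 28. 52.] toprect [ 591.5 -157. ] [15.8 16.6] 1.8
side red 241 top z 35.0 ext mid [697.    8.5] [31. 33. 29.] toprect [698.1   9.3] [28.1 27.7] 69.0
side tray_three [ 476.3 -289.4] [106.2 265.3] 79.82 z pct [ 3.2  5.3 10.7]
side tray_two [523.1 295.5] [181.5  91.1] 3.98 z pct [ 3.3  5.2 10.8]
```

View pics/crop.png

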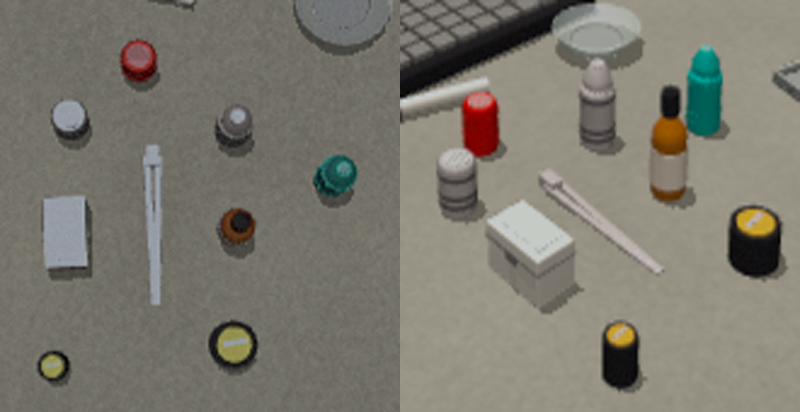

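The crop confirms the choice: steel tall and steel short objectives, with the red and turquoise ones left alone. Both views agree within 2 mm, and top heights 57/34/25/25/32 match the text. Starting with the small mount: turn the tool so its y lies along world y and move toward it.

Call:
jog_arm(
  moves=[
    [1, -0.25, -0.25, 0.1, -0.05],
    [1, -0.5, -0.5, 0.2, -0.1],
    [1, -0.75, -0.75, 0.3, -0.1444],
    [1, -1, -1, 0.4, -0.1444],
    [1, -1, -1, 0.4, -0.1444],
    [1, -1, -1, 0.4, -0.1444],
  ],
)

```text
time_s: 1.85
position: [310.7, 294.2, 171.7]
tcp_rot: [0.0, 0.0, 1.0, 0.001]
contact_force: [0.3, 0.5, -0.3]
opening: 85.8
grip_force: 0.0
```

Call:
jog_arm(
  moves=[
    [0.4, -0.3, -0.35, 0.15, 0],
    [0.4, -0.6, -0.7, 0.35, 0],
    [0.4, -0.843, -1, 0.54, 0],
    [0.4, -0.843, -1, 0.54, 0],
  ],
)

```text
time_s: 2.35
position: [438.6, 143.2, 89.4]
tcp_rot: [0.0, 0.0, 1.0, 0.0]
contact_force: [-0.7, 1.0, -0.4]
opening: 59.9
grip_force: 0.0
```

Call:
jog_arm(
  moves=[
    [0.4, 0, -0.25, 0, 0],
    [0.4, 0, -0.382, 0.1, 0],
    [0.4, 0, -0.382, 0.2, 0],
    [0.4, 0, -0.382, 0.2, 0],
  ],
)

```text
time_s: 2.85
position: [436.6, 87.5, 59.8]
tcp_rot: [-0.0, -0.001, 1.0, 0.0]
contact_force: [0.0, 0.7, -0.5]
opening: 59.6
grip_force: 0.0
```

```bash
python3 - <<'E'
from h import *
s=bot.sense();print(s["position"],s["opening"]);p,d=bot.get_image("wrist");cv2.imwrite("pics/w1.png",p[:,:,::-1])
X=W("wrist",d,s)
m=(np.hypot(X[...,0]-437,X[...,1]-86)<30)&(X[...,2]>18)&(X[...,2]<32);Q=X[m];print(len(Q),np.median(Q[:,2]),cv2.minAreaRect(Q[:,:2].astype(np.float32)))
m=(X[...,2]<60);Q=X[m];print(np.percentile(Q[:,2],[5,25,50]))
E
```

```text
[436.57727818  87.48555845  59.84083453] 59.64096470240818
1844 25.41608456258649 ((437.63055419921875, 85.03491973876953), (24.703332901000977, 24.185575485229492), 3.7444348335266113)
[-0.78283929 -0.14018415  0.31239916]
```

View pics/w1.png

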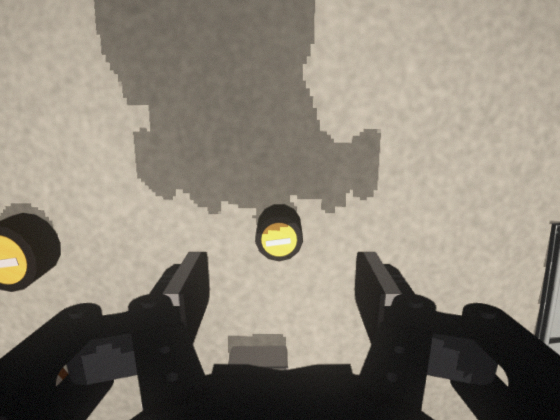

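The mount shows at (279,238), centred between the fingers, and the wrist camera agrees to about 1.5 mm. Descending and gripping.

Call:
jog_arm(
  moves=[
    [0.4, 0, 0, 0.2, 0],
    [0.4, 0, -0.007, 0.36, 0],
    [0.4, 0, -0.007, 0.36, 0],
    [-1, 0, -0.007, 0.36, 0],
    [-1, 0, -0.007, 0.36, 0],
    [-1, 0, -0.007, 0.36, 0],
    [-1, 0, -0.007, 0.36, 0],
    [-1, 0, -0.007, 0.36, 0],
  ],
  squeeze=40,
)

```text
time_s: 3.9
position: [437.7, 85.7, 7.6]
tcp_rot: [0.001, -0.0, 1.0, 0.0]
contact_force: [-0.4, 0.5, 6.7]
opening: 23.4
grip_force: 39.0
```

Call:
jog_arm(
  moves=[
    [-1, 0, 0, -0.2, 0],
    [-1, 0, 0, -0.45, 0],
    [-1, -0.05, 0.2, -0.5, 0],
    [-1, -0.15, 0.55, -0.5, 0],
    [-1, -0.26, 0.85, -0.5, 0],
    [-1, -0.26, 1, -0.5, 0],
    [-1, -0.26, 1, -0.5, 0],
  ],
)

```text
time_s: 4.78
position: [475.8, 236.8, 81.8]
tcp_rot: [0.001, -0.001, 1.0, 0.0]
contact_force: [-0.1, -0.3, -0.9]
opening: 23.3
grip_force: 39.4
```

Call:
jog_arm(
  moves=[
    [-1, 0, 0.2, 0, 0],
    [-1, 0, 0.413, 0.05, 0],
    [-1, 0, 0.413, 0.15, 0],
    [-1, 0, 0.413, 0.2, 0],
    [-1, 0, 0.413, 0.2, 0],
  ],
)

```text
time_s: 5.4
position: [474.9, 295.8, 50.5]
tcp_rot: [-0.001, 0.001, 1.0, -0.001]
contact_force: [-0.2, 0.3, -0.0]
opening: 23.1
grip_force: 39.5
```

```bash
python3 - <<'E'
from h import *
s=bot.sense();print(s["position"],s["opening"],s["contact_force"]);p,d=bot.get_image("wrist");cv2.imwrite("pics/w2.png",p[:,:,::-1])
X=W("wrist",d,s)
m=(np.hypot(X[...,0]-s["position"][0],X[...,1]-s["position"][1])<16)&(X[...,2]>s["position"][2]+3)&(X[...,2]<s["position"][2]+30)
Q=X[m];print(len(Q),np.percentile(Q[:,2],[5,25,50,75,95]))
m=(np.abs(X[...,0]-515)<110)&(np.abs(X[...,1]-300)<70)&(X[...,2]>7.5)&(X[...,2]<13)
Q=X[m];print("rim",len(Q),Q.min(0),Q.max(0),cv2.minAreaRect(Q[:,:2].astype(np.float32)))
E
```

```text
[474.8575603  295.7698337   50.51447047] 23.06813946056762 [-0.19764245  0.25893541 -0.04901611]
4357 [57.36772746 67.38907377 68.28885683 68.92514831 74.80162558]
rim 3278 [431.80811349 250.20154667   7.50284581] [520.2728747  338.78397109  12.76379155] ((476.72674560546875, 294.6675720214844), (84.945068359375, 84.65325164794922), 4.171085834503174)
```

View pics/w2.png

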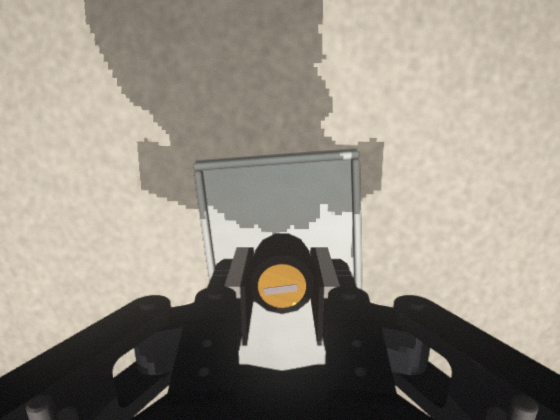

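The mount is held upright at (282,285), with its bottom about 7 mm below the TCP. The bay rim centres near (476,295.5). Lowering and releasing.

Call:
jog_arm(
  moves=[
    [-1, 0, -0.01, 0.15, 0],
    [-1, 0, -0.01, 0.23, 0],
    [-1, 0, -0.01, 0.26, 0],
    [-1, 0, -0.01, 0.267, 0],
    [-1, 0, -0.01, 0.267, 0],
    [0, 0, -0.01, 0.267, 0],
    [0, 0, -0.01, 0.267, 0],
    [0, 0, -0.01, 0.267, 0],
    [0, 0, -0.01, 0.1, 0],
    [0, 0, -0.01, -0.2, 0],
    [0.2, 0, -0.01, -0.4, 0],
    [0.2, 0, -0.01, -0.4, 0],
  ],
)

```text
time_s: 6.95
position: [477.5, 296.8, 113.9]
tcp_rot: [0.002, 0.0, 1.0, 0.001]
contact_force: [0.1, 0.3, -0.6]
opening: 51.5
grip_force: 0.0
```

Call:
jog_arm(
  moves=[
    [0.4, -0.3, -0.3, 0, 0],
    [0.4, -0.6, -0.6, 0, 0],
    [0.4, -0.9, -0.9, 0, 0],
    [0.4, -1, -1, 0, 0],
    [0.4, -1, -1, 0, 0],
  ],
)

```text
time_s: 7.58
position: [626.0, 144.0, 109.5]
tcp_rot: [-0.001, 0.002, 1.0, -0.0]
contact_force: [-0.7, -0.5, 0.1]
opening: 59.5
grip_force: 0.0
```

Call:
jog_arm(
  moves=[
    [0.4, 0, -0.35, 0, 0],
    [0.4, -0.05, -0.7, 0, 0],
    [0.4, -0.073, -1, 0, 0],
    [0.4, -0.073, -1, 0, 0],
  ],
)

```text
time_s: 8.07
position: [635.5, -5.9, 110.4]
tcp_rot: [-0.001, 0.002, 1.0, 0.0]
contact_force: [-0.3, 0.4, 0.4]
opening: 59.8
grip_force: 0.0
```

Call:
jog_arm(
  moves=[
    [0.4, 0, -0.25, 0, 0],
    [0.4, 0, -0.453, 0, 0],
    [0.4, 0, -0.453, 0.1, 0],
    [0.4, 0, -0.453, 0.1, 0],
  ],
)

```text
time_s: 8.57
position: [634.5, -69.8, 94.1]
tcp_rot: [-0.002, -0.001, 1.0, 0.001]
contact_force: [0.1, 0.3, -0.3]
opening: 59.6
grip_force: 0.0
```

```bash
cat >> h.py <<'E'
def near(x,y,zlo,zhi,r=28):
    s=bot.sense();p,d=bot.get_image("wrist");X=W("wrist",d,s)
    m=(np.hypot(X[...,0]-x,X[...,1]-y)<r)&(X[...,2]>zlo)&(X[...,2]<zhi);Q=X[m]
    print(s["position"].round(1),round(s["opening"],1),s["contact_force"].round(1),s["time_s"]);print(len(Q),"zmed %.1f"%np.median(Q[:,2]),np.round(cv2.minAreaRect(Q[:,:2].astype(np.float32))[0],1),np.round(cv2.minAreaRect(Q[:,:2].astype(np.float32))[1:][0],1))
    return p
E
python3 -c "
from h import *
near(636.5,-72,20,65)"
```

```text
[634.5 -69.8  94.1] 59.6 [ 0.1  0.3 -0.3] 8.575
2653 zmed 50.5 [636.6 -74.3] [28.1 31. ]
```

Wrist view puts the tall objective at (636.6,-74.3), z top right. Descend and grip.

Call:
jog_arm(
  moves=[
    [0.4, 0, -0.007, 0.2, 0],
    [0.4, 0, -0.007, 0.4, 0],
    [0.4, 0, -0.007, 0.53, 0],
    [0.4, 0, -0.007, 0.56, 0],
    [0.4, 0, -0.007, 0.56, 0],
    [-1, 0, -0.007, 0.56, 0],
    [-1, 0, -0.007, 0.56, 0],
    [-1, 0, -0.007, 0.56, 0],
    [-1, 0, -0.007, 0.56, 0],
    [-1, 0, -0.007, 0.56, 0],
  ],
  squeeze=50,
)

```text
time_s: 9.88
position: [637.6, -73.3, 13.7]
tcp_rot: [0.001, 0.0, 1.0, -0.0]
contact_force: [-0.2, 0.7, 5.8]
opening: 29.1
grip_force: 49.8
```

Call:
jog_arm(
  moves=[
    [-1, 0, 0, -0.1, 0],
    [-1, 0, 0, -0.3, 0],
    [-1, 0, 0, -0.55, 0],
    [-1, 0, 0, -0.75, 0],
    [-1, 0, 0.1, -0.8, 0],
    [-1, 0.05, 0.35, -0.8, 0],
    [-1, 0.15, 0.65, -0.8, 0],
    [-1, 0.2, 0.9, -0.8, 0],
    [-1, 0.2, 1, -0.8, 0],
    [-1, 0.2, 1, -0.8, 0],
  ],
)

```text
time_s: 11.12
position: [606.2, 77.9, 131.7]
tcp_rot: [-0.0, -0.001, 1.0, -0.0]
contact_force: [-0.2, -1.6, -1.2]
opening: 29.4
grip_force: 49.6
```

Call:
jog_arm(
  moves=[
    [-1, 0.03, 0.15, 0, 0],
    [-1, 0.1, 0.45, 0, 0],
    [-1, 0.18, 0.75, 0, 0],
    [-1, 0.25, 0.95, 0, 0],
    [-1, 0.25, 1, 0, 0],
    [-1, 0.25, 1, 0, 0],
  ],
)

```text
time_s: 11.88
position: [569.4, 226.6, 132.2]
tcp_rot: [0.0, 0.0, 1.0, -0.0]
contact_force: [-0.6, 0.4, -1.2]
opening: 29.1
grip_force: 49.7
```

Call:
jog_arm(
  moves=[
    [-1, 0.03, 0.15, 0, 0],
    [-1, 0.087, 0.4, 0, 0],
    [-1, 0.087, 0.5, 0.1, 0],
    [-1, 0.087, 0.5, 0.3, 0],
    [-1, 0.087, 0.5, 0.42, 0],
    [-1, 0.087, 0.5, 0.45, 0],
    [-1, 0.087, 0.5, 0.45, 0],
  ],
)

```text
time_s: 12.75
position: [556.3, 301.5, 64.7]
tcp_rot: [-0.0, 0.0, 1.0, -0.0]
contact_force: [0.2, 1.3, -1.4]
opening: 29.2
grip_force: 49.7
```

```bash
python3 - <<'E'
from h import *
s=bot.sense();print(s["position"],s["opening"],s["contact_force"]);p,d=bot.get_image("wrist");cv2.imwrite("pics/w3.png",p[:,:,::-1])
X=W("wrist",d,s)
m=(np.abs(X[...,0]-555)<60)&(np.abs(X[...,1]-300)<70)&(X[...,2]>7.5)&(X[...,2]<13)
Q=X[m];print("rim",len(Q),Q.min(0),Q.max(0),cv2.minAreaRect(Q[:,:2].astype(np.float32)))
m=(np.hypot(X[...,0]-s["position"][0],X[...,1]-s["position"][1])<12)&(X[...,2]>40)&(X[...,2]<s["position"][2]+50)
Q=X[m];print(len(Q),np.percentile(Q[:,2],[95,99]))
i,d=bot.get_image("side");cv2.imwrite("pics/s3.png",cv2.resize(i[200:380,20:260,::-1],(800,600)))
E
```

```text
[556.28920502 301.471037    64.74287666] 29.16648199632006 [ 0.15788804  1.28657728 -1.42285671]
rim 3378 [495.27175335 254.19121754   7.50635757] [582.9556763  344.84083569  12.36448345] ((539.1200561523438, 299.4950866699219), (93.53255462646484, 84.77359008789062), 3.8477232456207275)
4506 [110.08691754 110.61315172]
```

View pics/s3.png

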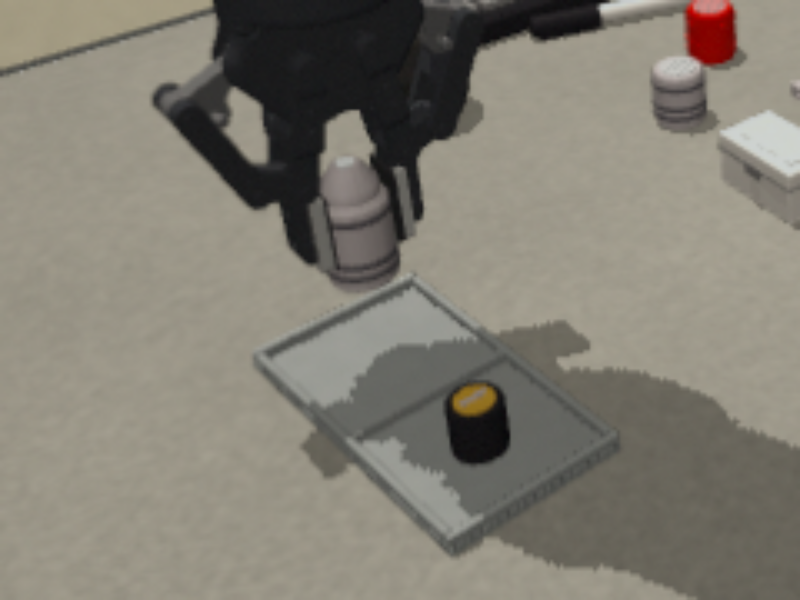

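The small mount stands in its bay, and the tall objective is held upright with its bottom 12 mm below the TCP. Lowering gently.

Call:
jog_arm(
  moves=[
    [-1, 0, -0.005, 0.1, 0],
    [-1, 0, -0.005, 0.2, 0],
    [-1, 0, -0.005, 0.27, 0],
    [-1, 0, -0.005, 0.3, 0],
    [-1, 0, -0.005, 0.318, 0],
    [-1, 0, -0.005, 0.32, 0],
    [-1, 0, -0.005, 0.32, 0],
    [0.2, 0, -0.005, 0.32, 0],
    [0.2, 0, -0.005, 0.32, 0],
    [0.2, 0, -0.005, 0.32, 0],
    [0.2, 0, -0.005, 0.32, 0],
  ],
)

```text
time_s: 14.22
position: [556.1, 301.1, 16.7]
tcp_rot: [0.0, 0.0, 1.0, 0.0]
contact_force: [0.8, -1.1, 0.2]
opening: 51.0
grip_force: 0.0
```

Call:
jog_arm(
  moves=[
    [0.2, 0, 0, -0.1, 0],
    [0.2, 0, 0, -0.35, 0],
    [0.2, 0, 0, -0.6, 0],
    [0.3, 0, -0.2, -0.65, 0],
    [0.3, -0.1, -0.5, -0.65, 0],
    [0.4, -0.3, -0.8, -0.65, 0],
    [0.4, -0.3, -1, -0.65, 0],
    [0.4, -0.3, -1, -0.65, 0],
  ],
)

```text
time_s: 15.22
position: [601.6, 148.9, 115.3]
tcp_rot: [0.0, 0.002, 1.0, -0.0]
contact_force: [0.3, -0.1, -0.1]
opening: 59.8
grip_force: 0.0
```

Call:
jog_arm(
  moves=[
    [0.4, -0.15, -0.3, 0, 0],
    [0.4, -0.304, -0.543, 0.1, 0],
    [0.4, -0.304, -0.543, 0.3, 0],
    [0.4, -0.304, -0.543, 0.3, 0],
    [0.4, -0.304, -0.543, 0.3, 0],
  ],
)

```text
time_s: 15.85
position: [646.8, 70.8, 70.4]
tcp_rot: [0.0, -0.001, 1.0, 0.0]
contact_force: [0.5, 0.4, -0.0]
opening: 60.0
grip_force: 0.0
```

```bash
python3 -c "
from h import *
near(646.6,69.7,15,40)
p,d=bot.get_image('top');X=W('top',d)
for n,x,y,h in(('tall',556,301,62),('small',476,296,29)):
    Q=X[(np.hypot(X[...,0]-x,X[...,1]-y)<30)&(X[...,2]>14)];print(n,((Q.min(0)+Q.max(0))/2).round(1),np.percentile(Q[:,2],98).round(1))
"
```

```text
[646.8  70.8  70.4] 60.0 [ 0.5  0.4 -0. ] 15.85
3008 zmed 34.2 [647.7  67.9] [31.2 30.9]Traceback (most recent call last):
  File "<string>", line 6, in <module>
    Q=X[(np.hypot(X[...,0]-x,X[...,1]-y)<30)&(X[...,2]>14)];print(n,((Q.min(0)+Q.max(0))/2).round(1),np.percentile(Q[:,2],98).round(1))
                                                                      ~~~~~^^^
    return umr_minimum(a, axis, None, out, keepdims, initial, where)
ValueError: zero-size array to reduction operation minimum which has no identity
```

The short objective is confirmed at (647.7,67.9), top 34 mm. The top view gave no points at the left tray, so the arm is probably in the way; I will check again later.

Call:
jog_arm(
  moves=[
    [0.4, 0, -0.005, 0.15, 0],
    [0.4, -0.003, -0.005, 0.32, 0],
    [0.4, -0.003, -0.005, 0.407, 0],
    [0.4, -0.003, -0.005, 0.407, 0],
    [-1, -0.003, -0.005, 0.407, 0],
    [-1, -0.003, -0.005, 0.407, 0],
    [-1, -0.003, -0.005, 0.407, 0],
    [-1, -0.003, -0.005, 0.407, 0],
    [-1, -0.003, -0.005, 0.407, 0],
  ],
  squeeze=50,
)

```text
time_s: 17.08
position: [648.2, 68.9, 9.7]
tcp_rot: [0.001, 0.0, 1.0, 0.0]
contact_force: [-1.5, 0.7, 6.4]
opening: 29.3
grip_force: 50.0
```

Call:
jog_arm(
  moves=[
    [-1, 0, 0, -0.1, 0],
    [-1, 0, 0, -0.3, 0],
    [-1, 0, 0, -0.6, 0],
    [-1, 0, 0, -0.85, 0],
    [-1, 0, -0.1, -0.85, 0],
    [-1, 0, -0.35, -0.85, 0],
    [-1, 0, -0.65, -0.85, 0],
    [-1, 0, -0.9, -0.85, 0],
    [-1, 0, -1, -0.85, 0],
    [-1, 0, -1, -0.85, 0],
  ],
)

```text
time_s: 18.32
position: [646.4, -81.9, 135.1]
tcp_rot: [-0.001, 0.001, 1.0, 0.0]
contact_force: [1.1, 1.5, -0.9]
opening: 29.4
grip_force: 49.5
```

Call:
jog_arm(
  moves=[
    [-1, 0.05, -0.15, 0, 0],
    [-1, 0.18, -0.45, 0, 0],
    [-1, 0.32, -0.75, 0, 0],
    [-1, 0.45, -0.95, 0, 0],
    [-1, 0.45, -1, 0, 0],
    [-1, 0.45, -1, 0, 0],
  ],
)

```text
time_s: 19.08
position: [579.8, -231.0, 135.8]
tcp_rot: [0.0, 0.0, 1.0, 0.0]
contact_force: [-0.3, 0.4, -0.2]
opening: 29.2
grip_force: 49.6
```

Call:
jog_arm(
  moves=[
    [-1, 0.05, -0.1, 0, 0],
    [-1, 0.18, -0.35, 0, 0],
    [-1, 0.215, -0.424, 0.1, 0],
    [-1, 0.215, -0.424, 0.3, 0],
    [-1, 0.215, -0.424, 0.46, 0],
    [-1, 0.215, -0.424, 0.5, 0],
    [-1, 0.215, -0.424, 0.5, 0],
  ],
)

```text
time_s: 19.95
position: [547.2, -294.2, 60.4]
tcp_rot: [-0.0, -0.0, 1.0, 0.0]
contact_force: [-0.5, -0.1, -0.0]
opening: 29.4
grip_force: 49.6
```

```bash
python3 - <<'E'
from h import *
s=bot.sense();print(s["position"],s["opening"],s["contact_force"]);p,d=bot.get_image("wrist");cv2.imwrite("pics/w4.png",p[:,:,::-1])
X=W("wrist",d,s)
m=(np.abs(X[...,0]-547)<70)&(np.abs(X[...,1]+294)<70)&(X[...,2]>7.5)&(X[...,2]<13)
Q=X[m];print("rim",len(Q),Q.min(0),Q.max(0),cv2.minAreaRect(Q[:,:2].astype(np.float32)))
m=(np.hypot(X[...,0]-s["position"][0],X[...,1]-s["position"][1])<13)&(X[...,2]>40)&(X[...,2]<s["position"][2]+40)
Q=X[m];print(len(Q),np.percentile(Q[:,2],[25,50,95,99]))
p,d=bot.get_image('top');X=W('top',d)
for n,x,y,h in(('tall',556,301,62),('small',476,296,29)):
    Q=X[(np.hypot(X[...,0]-x,X[...,1]-y)<30)&(X[...,2]>14)];print(n,len(Q),((Q.min(0)+Q.max(0))/2).round(1),np.percentile(Q[:,2],98).round(1))
E
```

```text
[ 547.23870826 -294.22652263   60.42886215] 29.417363395309614 [-0.49682866 -0.07203823 -0.04103723]
rim 3869 [ 477.00330899 -341.80912701    7.50317696] [ 579.87532459 -239.84741006   12.50177545] ((528.478271484375, -290.86175537109375), (84.83335876464844, 118.35060119628906), 80.33975219726562)
3740 [84.90187558 85.34838279 86.3333594  86.71937082]
tall 273 [556.1 299.7  39.9] 62.8
small 145 [476.8 296.   24.8] 32.1
```

View pics/w4.png

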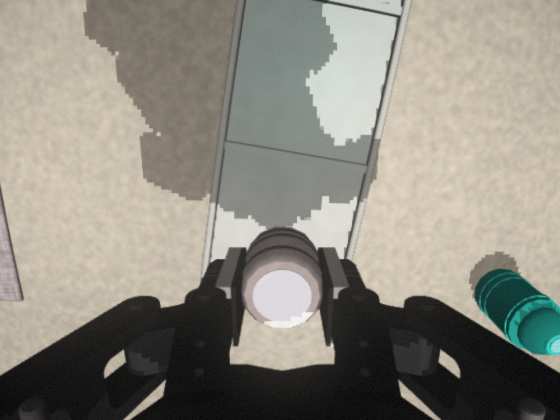

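The short objective is upright at (282,290) over the end bay, and the rim's centre line agrees with the top view. The top view also shows both left-tray parts within 2 mm of target. Lowering.

Call:
jog_arm(
  moves=[
    [-1, 0, 0, 0.1, 0],
    [-1, 0, 0, 0.2, 0],
    [-1, 0, 0, 0.27, 0],
    [-1, 0, 0, 0.3, 0],
    [-1, 0, 0, 0.316, 0],
    [-1, 0, 0, 0.319, 0],
    [-1, 0, 0, 0.319, 0],
    [0.2, 0, 0, 0.319, 0],
    [0.2, 0, 0, 0.319, 0],
    [0.2, 0, 0, 0.319, 0],
    [0.2, 0, 0, 0.319, 0],
  ],
)

```text
time_s: 21.42
position: [547.3, -294.7, 12.8]
tcp_rot: [0.0, 0.0, 1.0, -0.0]
contact_force: [-0.4, 0.0, -0.7]
opening: 50.9
grip_force: 0.0
```

Call:
jog_arm(
  moves=[
    [0.2, 0, 0, -0.1, 0],
    [0.2, 0, 0, -0.35, 0],
    [0.2, 0, 0, -0.6, 0],
    [0.3, 0.1, 0.2, -0.65, 0],
    [0.5, 0.3, 0.5, -0.65, 0],
    [0.5, 0.5, 0.8, -0.65, 0],
    [0.5, 0.647, 1, -0.65, 0],
    [0.5, 0.647, 1, -0.65, 0],
  ],
)

```text
time_s: 22.42
position: [448.4, -142.6, 111.3]
tcp_rot: [-0.0, -0.001, 1.0, 0.0]
contact_force: [0.3, -1.3, 0.2]
opening: 63.8
grip_force: 0.0
```

Call:
jog_arm(
  moves=[
    [0.65, 0, 0.3, 0, 0],
    [0.65, 0, 0.531, 0.1, 0],
    [0.65, 0, 0.531, 0.33, 0],
    [0.65, 0, 0.531, 0.33, 0],
    [0.65, 0, 0.531, 0.33, 0],
  ],
)

```text
time_s: 23.05
position: [451.4, -65.9, 61.9]
tcp_rot: [0.001, 0.0, 1.0, -0.0]
contact_force: [-0.2, 0.0, 0.5]
opening: 70.7
grip_force: 0.0
```

```bash
python3 -c "
from h import *
near(450,-65,18,30,32)"
```

```text
[451.4 -65.9  61.9] 70.7 [-0.2  0.   0.5] 23.05
4521 zmed 25.5 [450.9 -66.8] [39.6 39.3]
```

Call:
jog_arm(
  moves=[
    [0.65, 0, -0.007, 0.15, 0],
    [0.65, 0, -0.007, 0.3, 0],
    [0.65, 0, -0.007, 0.373, 0],
    [0.65, 0, -0.007, 0.373, 0],
    [-1, 0, -0.007, 0.373, 0],
    [-1, 0, -0.007, 0.373, 0],
    [-1, 0, -0.007, 0.373, 0],
    [-1, 0, -0.007, 0.373, 0],
    [-1, 0, -0.007, 0.373, 0],
  ],
  squeeze=50,
)

```text
time_s: 24.22
position: [451.0, -66.4, 6.0]
tcp_rot: [0.001, 0.0, 1.0, -0.0]
contact_force: [-1.1, -0.4, 6.7]
opening: 38.2
grip_force: 49.5
```

Call:
jog_arm(
  moves=[
    [-1, 0, 0, -0.1, 0],
    [-1, 0, 0, -0.3, 0],
    [-1, 0, 0, -0.5, 0],
    [-1, 0.05, -0.1, -0.5, 0],
    [-1, 0.15, -0.35, -0.5, 0],
    [-1, 0.25, -0.65, -0.5, 0],
    [-1, 0.4, -0.9, -0.5, 0],
    [-1, 0.4, -1, -0.5, 0],
    [-1, 0.4, -1, -0.5, 0],
  ],
)

```text
time_s: 25.35
position: [390.0, -217.0, 79.5]
tcp_rot: [0.0, 0.001, 1.0, 0.0]
contact_force: [0.3, 0.3, -0.5]
opening: 38.4
grip_force: 50.4
```

Call:
jog_arm(
  moves=[
    [-1, 0, -0.15, 0, 0],
    [-1, 0, -0.33, 0.05, 0],
    [-1, 0, -0.33, 0.15, 0],
    [-1, 0, -0.33, 0.2, 0],
    [-1, 0, -0.33, 0.2, 0],
  ],
)

```text
time_s: 25.98
position: [389.9, -264.1, 49.3]
tcp_rot: [-0.001, -0.001, 1.0, 0.001]
contact_force: [0.1, 0.2, 0.2]
opening: 38.4
grip_force: 50.5
```

```bash
python3 - <<'E'
from h import *
s=bot.sense();print(s["position"],s["opening"],s["contact_force"]);p,d=bot.get_image("wrist");cv2.imwrite("pics/w5.png",p[:,:,::-1])
X=W("wrist",d,s)
m=(np.abs(X[...,0]-389)<70)&(np.abs(X[...,1]+267)<70)&(X[...,2]>7.5)&(X[...,2]<13)
Q=X[m];print("rim",len(Q),Q.min(0),Q.max(0),cv2.minAreaRect(Q[:,:2].astype(np.float32)))
m=(np.hypot(X[...,0]-s["position"][0],X[...,1]-s["position"][1])<14)&(X[...,2]>40)&(X[...,2]<s["position"][2]+40)
Q=X[m];print(len(Q),np.percentile(Q[:,2],[25,50,95,99]))
E
```

```text
[ 389.89300144 -264.12829073   49.28349238] 38.39012460262126 [0.12268277 0.1864405  0.22329542]
rim 3193 [ 342.50498935 -312.88836582    7.5106721 ] [ 458.9120171  -218.95024836   12.20179952] ((400.60760498046875, -268.9071960449219), (84.50733184814453, 105.12289428710938), 80.32839965820312)
4034 [68.667928   69.03946508 69.98900473 70.39921506]
```

View pics/w5.png

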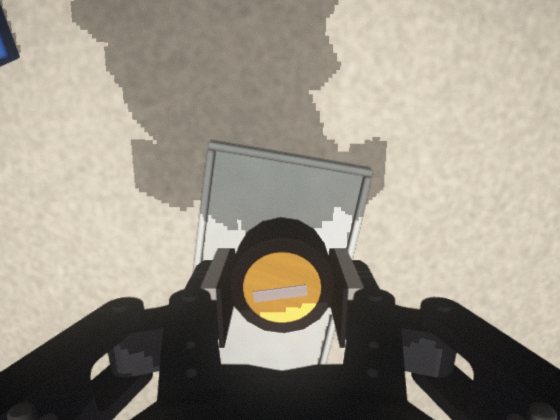

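The large mount is held level at (282,287). The rim puts the bay centre at (390,-267), matching the target. Lowering and releasing with a small opening.

Call:
jog_arm(
  moves=[
    [-1, 0, -0.01, 0.12, 0.03],
    [-1, 0, -0.01, 0.2, 0.054],
    [-1, 0, -0.01, 0.25, 0.054],
    [-1, 0, -0.01, 0.268, 0.054],
    [-1, 0, -0.01, 0.268, 0.054],
    [0.07, 0, -0.01, 0.268, 0.054],
    [0.07, 0, -0.01, 0.268, 0.054],
    [0.07, 0, -0.01, 0.268, 0.054],
    [0.07, 0, -0.01, 0.2, 0.054],
    [0.07, 0, -0.01, -0.05, 0.0],
    [0.3, 0, -0.01, -0.35, 0.0],
    [0.3, 0, -0.01, -0.35, 0],
  ],
)

```text
time_s: 27.52
position: [392.4, -269.1, 106.2]
tcp_rot: [0.003, 0.0, 1.0, -0.003]
contact_force: [2.2, -0.4, 0.1]
opening: 55.7
grip_force: 0.0
```

Call:
jog_arm(
  moves=[
    [0.4, -0.1, 0.2, -0.1, 0],
    [0.4, -0.3, 0.5, -0.1, 0],
    [0.4, -0.4, 0.8, -0.1, 0],
    [0.4, -0.5, 1, -0.1, 0],
    [0.4, -0.5, 1, -0.1, 0],
  ],
)

```text
time_s: 28.15
position: [465.3, -115.1, 117.0]
tcp_rot: [-0.0, -0.002, 1.0, 0.0]
contact_force: [-1.1, 0.0, -0.9]
opening: 59.8
grip_force: 0.0
```

Call:
jog_arm(
  moves=[
    [0.4, -0.1, 0.3, 0, 0],
    [0.4, -0.3, 0.65, 0, 0],
    [0.4, -0.4, 1, 0, 0],
    [0.4, -0.4, 1, 0, 0],
  ],
)

```text
time_s: 28.65
position: [525.6, 35.1, 117.0]
tcp_rot: [-0.0, -0.002, 1.0, 0.0]
contact_force: [-0.3, -0.7, -0.7]
opening: 59.9
grip_force: 0.0
```

Call:
jog_arm(
  moves=[
    [0.4, -0.15, 0.273, 0, 0],
    [0.4, -0.15, 0.273, 0.15, 0],
    [0.4, -0.15, 0.273, 0.35, 0],
    [0.4, -0.15, 0.273, 0.35, 0],
    [0.4, -0.15, 0.273, 0.35, 0],
  ],
)

```text
time_s: 29.28
position: [547.9, 72.7, 65.5]
tcp_rot: [0.0, 0.001, 1.0, -0.0]
contact_force: [0.6, 0.1, -0.2]
opening: 59.9
grip_force: 0.0
```

```bash
python3 -c "
from h import *
near(548,74,22,38,42)"
```

```text
[547.9  72.7  65.5] 59.9 [ 0.6  0.1 -0.2] 29.275
8107 zmed 32.3 [549.   72.4] [60.8 38.3]
```

Call:
jog_arm(
  moves=[
    [0.4, 0, -0.005, 0.15, 0],
    [0.4, 0, -0.005, 0.3, 0],
    [0.4, 0, -0.005, 0.38, 0],
    [0.4, 0, -0.005, 0.38, 0],
    [-1, 0, -0.005, 0.38, 0],
    [-1, 0, -0.005, 0.38, 0],
    [-1, 0, -0.005, 0.38, 0],
    [-1, 0, -0.005, 0.38, 0],
    [-1, 0, -0.005, 0.38, 0],
  ],
  squeeze=45,
)

```text
time_s: 30.45
position: [548.9, 73.1, 9.2]
tcp_rot: [0.001, 0.0, 1.0, -0.0]
contact_force: [0.6, -0.4, 5.9]
opening: 35.1
grip_force: 46.4
```

Call:
jog_arm(
  moves=[
    [-1, 0, 0, -0.1, 0],
    [-1, 0, 0, -0.3, 0],
    [-1, 0, 0, -0.6, 0],
    [-1, 0, 0, -0.8, 0],
    [-1, 0.15, -0.05, -0.85, 0],
    [-1, 0.35, -0.3, -0.85, 0],
    [-1, 0.5, -0.6, -0.85, 0.03],
    [-1, 0.529, -0.9, -0.85, 0.054],
    [-1, 0.529, -1, -0.85, 0.054],
    [-1, 0.529, -1, -0.85, 0.054],
  ],
)

```text
time_s: 31.7
position: [468.7, -77.4, 135.9]
tcp_rot: [0.0, 0.085, 0.996, 0.0]
contact_force: [0.3, 0.1, -0.4]
opening: 35.6
grip_force: 45.7
```

Call:
jog_arm(
  moves=[
    [-1, -0.02, -0.12, 0, 0],
    [-1, -0.07, -0.4, 0, 0],
    [-1, -0.12, -0.7, 0, 0],
    [-1, -0.17, -0.95, 0, 0],
    [-1, -0.17, -1, 0, 0],
    [-1, -0.17, -1, 0, 0],
  ],
)

```text
time_s: 32.45
position: [467.9, -228.7, 135.1]
tcp_rot: [-0.0, 0.085, 0.996, 0.0]
contact_force: [0.7, 0.7, -1.1]
opening: 35.2
grip_force: 45.7
```

Call:
jog_arm(
  moves=[
    [-1, -0.02, -0.12, 0, 0],
    [-1, -0.06, -0.341, 0, 0],
    [-1, -0.06, -0.341, 0.1, 0],
    [-1, -0.06, -0.341, 0.3, 0],
    [-1, -0.06, -0.341, 0.46, 0],
    [-1, -0.06, -0.341, 0.5, 0],
    [-1, -0.06, -0.341, 0.5, 0],
  ],
)

```text
time_s: 33.33
position: [468.3, -280.4, 60.3]
tcp_rot: [-0.0, 0.084, 0.996, 0.0]
contact_force: [-0.1, -0.6, -0.4]
opening: 35.1
grip_force: 45.7
```

```bash
python3 - <<'E'
from h import *
s=bot.sense();print(s["position"],s["opening"],s["contact_force"]);p,d=bot.get_image("wrist");cv2.imwrite("pics/w6.png",p[:,:,::-1])
X=W("wrist",d,s)
m=(np.hypot(X[...,0]-s["position"][0],X[...,1]-s["position"][1])<35)&(X[...,2]>s["position"][2]+15)&(X[...,2]<s["position"][2]+30)
Q=X[m];print(len(Q),np.percentile(Q[:,2],[25,50,95]),cv2.minAreaRect(Q[:,:2].astype(np.float32)))
E
```

```text
[ 468.25889307 -280.4327787    60.25831872] 35.14004106571116 [-0.07486729 -0.61905504 -0.4402158 ]
16478 [82.97615539 83.50116196 84.99542034] ((468.62396240234375, -281.02386474609375), (62.84739303588867, 60.80461120605469), 80.43584442138672)
```

View pics/w6.png

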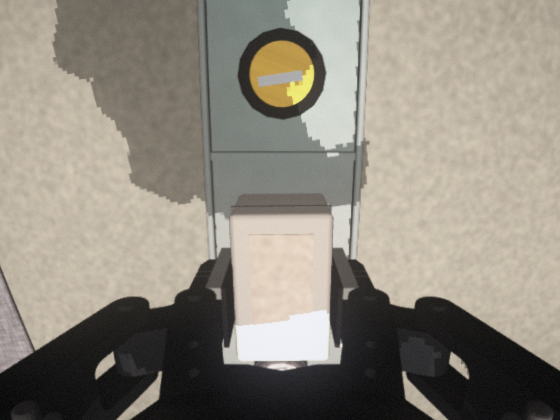

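The box is level and square to the tray at (282,285), and the large mount sits centred in its bay at (281,73). Lowering the box.

Call:
jog_arm(
  moves=[
    [-1, 0, 0, 0.15, 0],
    [-1, 0, 0, 0.25, 0],
    [-1, 0, 0, 0.3, 0],
    [-1, 0, 0, 0.318, 0],
    [-1, 0, 0, 0.318, 0],
    [0.05, 0, 0, 0.318, 0],
    [0.05, 0, 0, 0.318, 0],
    [0.05, 0, 0, 0.318, 0],
    [0.05, 0, 0, 0.25, 0],
    [0.05, 0, 0, 0, 0],
    [0.05, 0, 0, -0.4, 0],
    [0.05, 0, 0, -0.5, 0],
  ],
)

```text
time_s: 34.88
position: [470.6, -282.7, 140.1]
tcp_rot: [0.003, 0.085, 0.996, -0.002]
contact_force: [-0.4, 0.1, -0.1]
opening: 44.4
grip_force: 0.0
```

Call:
jog_arm(
  moves=[
    [0.05, 0.4, 0.3, -0.2, 0],
    [0.05, 0.8, 0.7, -0.4, 0],
    [0.05, 1, 1, -0.4, 0],
    [0.05, 1, 1, -0.4, 0],
  ],
)

```text
time_s: 35.38
position: [343.7, -105.5, 195.6]
tcp_rot: [-0.0, 0.084, 0.996, 0.0]
contact_force: [0.3, 0.2, -0.1]
opening: 44.7
grip_force: 0.0
```

```bash
python3 - <<'E'
from h import *
for n in("top","side"):
  p,d=bot.get_image(n);X=W(n,d);cv2.imwrite(f"pics/{n}9.png",p[:,:,::-1])
  for k,x,y in(('tall',556,301),('small',476,296),("short",547,-295),("large",390,-267),("box",468,-281),("bottle",547.5,-70)):
    Q=X[(np.hypot(X[...,0]-x,X[...,1]-y)<36)&(X[...,2]>14)&(X[...,2]<90)]
    if len(Q):print(n,k,len(Q),((Q.min(0)+Q.max(0))/2).round(1)[:2],np.ptp(Q,axis=0).round(0),np.percentile(Q[:,2],[50,96]).round(1))
E
```

```text
top tall 271 [556.  299.4] [31. 30. 51.] [46.8 62.5]
top small 147 [476.7 295.4] [22. 26. 18.] [28.9 31.7]
top short 224 [ 545.6 -294.5] [31. 31. 27.] [36.6 39.7]
top large 332 [ 390.6 -266.2] [38. 38. 19.] [28.5 31.1]
top box 588 [ 468.8 -280.8] [60. 43. 24.] [35.1 38. ]
top bottle 192 [547.2 -69.8] [29. 28. 60.] [47.3 72.7]
side tall 653 [552.5 301.1] [27. 30. 51.] [41.8 62.7]
side small 315 [475.4 296.3] [26. 24. 18.] [29.  31.4]
side short 197 [ 545.5 -291.8] [29. 32. 27.] [31.6 40. ]
side large 74 [ 399. -259.] [23. 29. 17.] [25.2 30.6]
side box 521 [ 469.  -278.8] [64. 44. 25.] [32.6 37.9]
side bottle 384 [546.4 -69. ] [27. 28. 60.] [40.8 72.3]
```

View pics/top9.png

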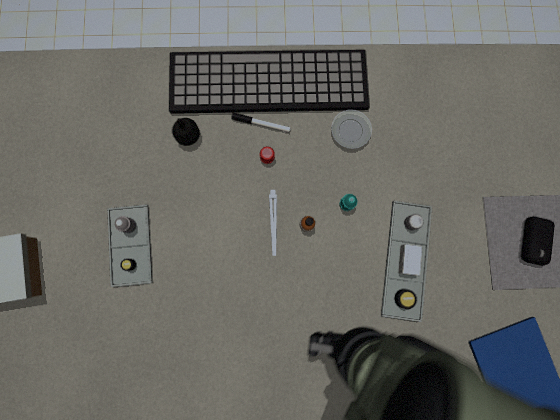

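All five parts stand in their bays: (124,225), (128,265), (414,222), (411,259) and (405,299). Each is within about 3 mm of its bay centre at the expected height, and the bottle at (307,222) has not moved. Handing in.

```bash
python3 -c "
from bench import bot
print(bot.sign_off())"
```

```text
the job is handed in; nothing more can be done
None
```

Both kits are made up and handed in at about 35 s: my last camera check put every part upright within about 3 mm of its bay centre and the oil bottle where it started; the hand-in returned no verdict.

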